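# Clamp the chromatography column in the V-block screw clamp

### The arm

A 6-joint arm with a two-finger parallel gripper is mounted at the origin on the work surface. World frame = base frame: x ahead of the robot, y to its left, z up, the work surface at z = 0. Lengths are in m, angles in rad, forces in N, time in s.
With the tool pointing down it reaches from about 0.35 to 0.925 m from the base axis. Payload 6.4 kg.
Tool frame: the origin (TCP) lies on the centre line of the jaws, within the pads' length; the fingertips stand 25 mm ahead of it and the grasp point (between the pads) lies 6 mm ahead of it (arm.tcp_to_tips is the distance from the TCP to the fingertips, in m); y points along the fingers, z is the direction in which the jaws open and shut, and the axes are right-handed (so a half turn about y gives the same grasp; the last joint's range is limited). The gripper opens to 94 mm and grips with 3 to 60 N. Pads are 16 mm wide; open, the fingers measure 119 mm over their backs; the gripper's body (75 mm by 177 mm) begins 78 mm behind the grasp point.
Start: joints at [0.961, 0.245, 1.558, -0, 1.339, -0.174], TCP at [0.274, 0.589, 0.199] pointing down, gripper open.
Joint ranges: [-3.13, 3.13], [-1.02, 2.26], [0.13, 2.54], [-0.95, 4.09], [0.21, 2.88], [-2.74, 2.74]. Speed limits (rad/s): [2.57, 2.57, 3.14, 3.14, 3.14, 3.14].

### API

Orientations are given as a rotation vector (axis times angle).
In Python, from rig import arm gives the robot as it stands.
- The arm moves only by the tool send_rows, never from a script. Its arguments are lists of equal length, an entry for each row: "xyz": the shift along the tool's x, y, z scaled (see below), a list of three; "delta_rot": the turn, a rotation vector about the tool's x, y, z scaled (see below), a list of three. A call has 1 to 12 rows; each row is the pose to reach, as a shift and turn from the pose commanded when the call began, along the tool's axes at that moment; what a row does not reach only later rows make up. The controller multiplies each number of a shift by 0.2 m and each number of a turn by pi/2 rad. A row lasts 1/10 s, in which the tool goes at most 50 mm and 8.59 degrees, less where a joint would pass 70% of its speed; a pose out of reach is approached as far as the arm can. A call with a number of a shift or a turn outside -1 to 1 is refused whole. A call with a gripper value outside its range is refused whole. "claw" is the gripper's target within -1 to 1 (fully open at 1, half-way at 0, shut at -1), set as the call begins (left out, the last holds). The fingers move at their own pace and stop on an object; the grip force is fixed at half the most. Time passes only in rows, so rows that repeat a pose let the fingers close. It gives the time, the measured TCP pose, the force and the opening at its end, in the units of the state.
- arm.read_state(): the state, without advancing time (a new reading comes with each control period).
- arm.get_image(name): name is "scene" or "top" or "wrist"; returns the picture (400x640x3 uint8, blue, green, red); there is no depth.
- arm.camera_model(name): a dict with "K" (3x3 intrinsics, pixels), "dist" ([k1, k2, p1, p2, k3] as OpenCV has them; the pictures are not rectified), "xyz" and "orientation" of the camera in the world; the wrist camera has in their place "T_tool_cam" (4x4, takes a point from camera to tool coordinates, whose origin is the TCP and whose axes are the tool frame's). Camera axes: x right, y down, z forward; pixel columns grow to the right and rows downward; lengths in m; the calibration is good to about 2 mm. A picture is of the moment at which its call begins: read the wrist's pose just before it. camera_model takes no time and is no camera call.
- arm.close_job(): hands the job in, once; it reports no verdict.
The state is a dict: "time_s": time; "joint_positions": joint angles; "qd": joint speeds; "joint_efforts": joint torques, N m; "eef_pos": TCP position; "ee_rot": TCP orientation; "wrist_force": force on the tool from outside, world axes, zero at the start; "ft_torque": the same for the moment, N m; "grip_width": finger opening in m.
Only numpy, scipy, OpenCV 4.12 (cv2) and the standard library are available. Lean on these libraries where they do the work, as an engineer would, in place of code of your own. Each camera call takes 0.05 s, during which the arm holds its last target. There are 200 camera calls.

### The job

Take the thicker of the two steel columns from the white rest, lay it in the V-blocks of the screw clamp and slide it gently under the yoke until its end is home against the end stop. Then turn the T-handle clockwise until the rising resistance shows that the column is firmly clamped, about 0.3 N m at the handle, and no tighter, because the column's wall dents. Let go and leave the other column, the dishes and the tube rack where they are.

Things in the scene. Friction and masses are not known exactly. Their poses are not given: they have to be found in the camera images.
- column: the column to clamp: a plain steel cylinder, 25 mm in diameter and 150 mm long, 0.43 to 0.73 kg, flat ends, fine knurled bands near both ends. Origin at its centre, its y axis along its length; either end may go first. Its thin wall dents under too much clamping. It starts in one of the two places of the rest, axis level
- slim_column: the other column, not needed: 16 mm in diameter, 170 mm long, lying in the other place of the rest. Origin at its centre, y axis along its length
- rest: fixed white plastic rest, 150 (x) by 110 (y) mm, origin under its centre, on the bench. Two places for columns lying along its y, 42 mm either side of the middle in x. Each place: two notched supports 44 mm either side of the middle in y, 14 mm long, so the middle 74 mm of a column hangs free over the 10 mm base board. The thick column's axis is 45 mm above the bench there
- clamp: grey cast screw clamp bolted to the bench. Origin on the bench below the screw's axis; the column lies along its y axis at x = 0, axis 50 mm up (the steel V-blocks stand on shims, 1.6 mm more or less). 90 degree V-blocks reach from y = -44 to 80 mm, an outer one from y = 140 to 175 mm; their upper edges are 7 mm below the column's axis. The base plate is 15 mm thick
- lay_point (a point): point on the V-blocks' axis at the clamp's y = 112 mm, axes as the clamp's. A column laid with its centre here rests on both V-blocks, clear of the yoke and T-handle; the 60 mm gap between the V-blocks (clamp y 80 to 140 mm) leaves room for fingers beside it. Pushed on its outer end towards -y it slides under the raised pad to the stop; sliding takes 2 to 7 N
- home_point (a point): where the column's centre lies when home against the stop: clamp y = 30 mm, axes as the clamp's. The column's outer end is then at clamp y = 105 mm. It stays put by itself while the handle is turned
- yoke_top (a point): top of the yoke's boss on the screw's axis, 131 mm above the bench. The yoke bridges the V: 92 mm wide (clamp x), 30 mm deep (y), opening 64 mm wide. Below it the screw ends in a round steel pad, 26 mm across, that starts 1.5 to 6.2 mm clear of a column sliding under it; clockwise from above lowers handle and pad 12 mm a turn. Where it meets the column must be felt
- stop: steel end stop plate of the clamp, 36 mm wide, rising to 65 mm above the bench. Origin on its face (which looks to the clamp's +y) at the height of the column's axis; 45 mm from the screw's axis. A column pushed home touches it
- handle_mid (a point): middle of the round T-bar on the screw's axis, 165 to 180 mm above the bench, sinking as it is tightened. The bar lies along this point's y axis: 12 mm thick, 94 mm between the centres of its 16 mm end balls. The 11 mm stem below it stands at least 35 mm clear above the yoke, so the bar can be held at its middle or out along either arm
- dishes: bystander: stack of three round dishes, 93 mm in diameter, 45 mm high, loose, origin under its centre
- tube_rack: bystander: orange rack with white-capped tubes, 62 by 150 mm, 90 mm high, loose, origin under its centre
- bar_end (a point): centre of the end ball on the T-bar's -y arm, 47 mm from the middle. Feel of the screw, turned slowly or just stopped: 0.1 to 0.2 N m running free; with the pad on the column the torque climbs by 0.2 to 0.3 N m per rad. Near 0.3 N m the column is well held; below 0.22 it is loose, above 0.37 it dents. At rest the reading sinks slowly. The slim stem winds up 0.06 rad; let go, the screw stays
There are look-alikes about, which are no part of the job. Leave any brown or green look-alike of the column alone.

How it is judged:
By the outcome, as a careful person would: the job done as asked, in the order asked, and still so for the second after the job is handed in, with the robot touching nothing.
It also fails if it takes over 72 s, if anything falls off the work surface, if the arm or the gripper's body presses on something with over 40 N, if the wrist force passes 120 N, or if a joint passes its speed limit or range.

## Working session

There is one attempt and no reset: what is moved stays moved. The work goes in short steps, Python scripts to look and compute and a tool call to move; the robot and the scene stay as the last step left them, time stands still between calls to the robot, and variables do not carry over. Pictures are saved under pics/ and viewed, about 8 in all and at most 12, crops included, and the job is handed in when it is done.

Besides the shell and the picture viewer there is one more tool, called after "Call:" as name(argument=value, ...) on one line, values as JSON. send_rows: Moves the arm, as the interface text tells. Its arguments: {"type":"object","properties":{"xyz":{"type":"array","items":{"type":"array","items":{"type":"number"}}},"delta_rot":{"type":"array","items":{"type":"array","items":{"type":"number"}}},"claw":{"type":"number"}},"required":["xyz","delta_rot"]}

```bash
mkdir -p pics; ls; cat > h.py <<'E'
import numpy as np, cv2
from scipy.spatial.transform import Rotation as R
from rig import arm
def save(n,f):
    s=arm.read_state(); im=np.array(arm.get_image(n)); cv2.imwrite('pics/'+f,im); return s,im
def cam(n,s=None):
    m=arm.camera_model(n); K=np.array(m['K'],float); d=np.array(m['dist'],float)
    if 'T_tool_cam' in m:
        T=np.eye(4); T[:3,:3]=R.from_rotvec(s['ee_rot']).as_matrix(); T[:3,3]=s['eef_pos']; T=T@np.array(m['T_tool_cam'])
        return K,d,T[:3,:3],T[:3,3]
    o=np.array(m['orientation'],float); r=(R.from_rotvec(o).as_matrix() if o.size==3 else o.reshape(3,3))
    return K,d,r,np.array(m['xyz'],float)
def ray(c,px):
    K,d,r,t=c; u=cv2.undistortPoints(np.array(px,float).reshape(-1,1,2),K,d).reshape(-1,2)
    v=np.c_[u,np.ones(len(u))]@r.T
    return t,v/np.linalg.norm(v,axis=1)[:,None]
def onz(c,px,z):
    t,v=ray(c,px); return t+v*((z-t[2])/v[:,2])[:,None]
def proj(c,P):
    K,d,r,t=c; return cv2.projectPoints((np.array(P,float).reshape(-1,3)-t)@r,np.zeros(3),np.zeros(3),K,d)[0].reshape(-1,2)
def totool(s,dP):  # world shift -> xyz numbers
    return R.from_rotvec(s['ee_rot']).as_matrix().T@np.array(dP)/0.2
E
python3 - <<'E'
from h import *
for n in ['scene','top','wrist']:
    s,im=save(n,n+'0.png'); print(n,cam(n,s))
print(s); print(arm.camera_model('top')['orientation'])
E
```

```text
pics
scene (array([[428.81173122,   0.        , 311.72707918],
       [  0.        , 428.81173122, 202.92451048],
       [  0.        ,   0.        ,   1.        ]]), array([-0.10789302,  0.        ,  0.        ,  0.        ,  0.        ]), array([[ 0.59106282,  0.57465089, -0.5660575 ],
       [ 0.80643091, -0.40556495,  0.43033273],
       [ 0.017718  , -0.71083994, -0.70313061]]), array([ 1.31422727, -0.66168987,  1.09740651]))
top (array([[414.56042728,   0.        , 317.55353898],
       [  0.        , 414.56042728, 197.7650918 ],
       [  0.        ,   0.        ,   1.        ]]), array([-0.06355598,  0.        ,  0.        ,  0.        ,  0.        ]), array([[-0.02343682, -0.99710021,  0.07240081],
       [-0.9996267 ,  0.02439016,  0.01231142],
       [-0.01404158, -0.07208524, -0.99729963]]), array([ 0.49302573, -0.09409618,  1.28355674]))
wrist (array([[358.77716478,   0.        , 321.66650223],
       [  0.        , 358.77716478, 203.67952899],
       [  0.        ,   0.        ,   1.        ]]), array([-0.07780902,  0.        ,  0.        ,  0.        ,  0.        ]), a
[... 185 characters left out ...]
5]))
{'time_s': 0.1, 'joint_positions': array([ 9.60909831e-01,  2.45725285e-01,  1.55888334e+00, -2.18122839e-05,
        1.33871644e+00, -1.74101350e-01]), 'qd': array([-0.00066502, -0.00108294, -0.0032207 ,  0.00035739,  0.00114278,
       -0.00035558]), 'joint_efforts': array([-4.24559821e-04, -4.16917062e+01, -3.15526307e+01,  6.86733588e-02,
        3.09465139e-02, -3.42309750e-05]), 'eef_pos': array([0.27405732, 0.58878726, 0.19807241]), 'ee_rot': array([-1.54525665,  0.34235366, -0.34133807]), 'wrist_force': array([0.5195853 , 0.84023642, 0.88052881]), 'ft_torque': array([ 0.04240064, -0.01877984, -0.00509935]), 'grip_width': 0.09388548645664858}
[-2.15197938  2.20414232 -0.06442145]
```

View pics/top0.png

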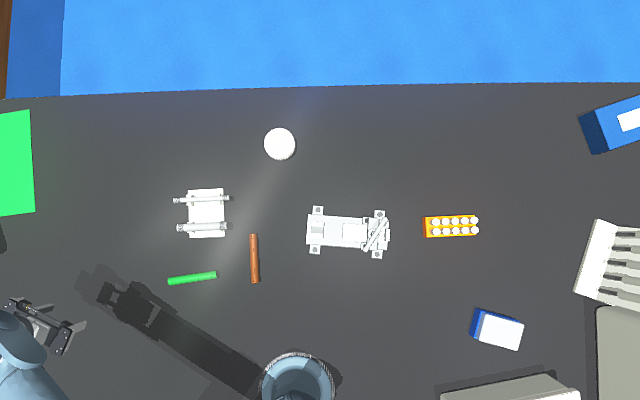

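View pics/scene0.png

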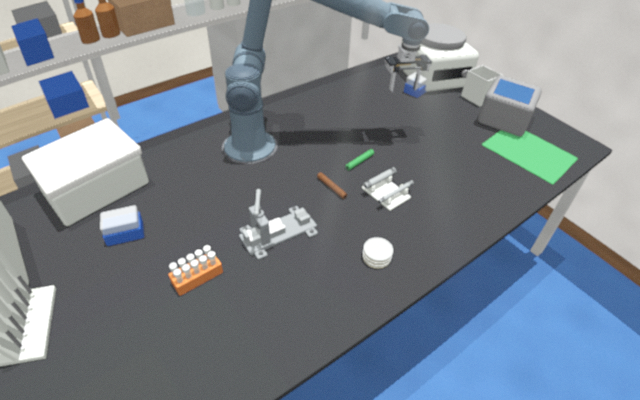

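The top view shows the rest at about (206,213), with the thick column at row 227 and the slim one at row 198. The clamp is at (347,231) with its handle at (376,233), dishes at (280,144) and rack at (450,226). I'll zoom in to measure.

```bash
python3 - <<'E'
from h import *
im=cv2.imread('pics/top0.png')
a=cv2.resize(im[180:245,165:240],None,fx=5,fy=5,interpolation=cv2.INTER_CUBIC)
b=cv2.resize(im[195:270,295:400],None,fx=5,fy=5,interpolation=cv2.INTER_CUBIC)
o=np.zeros((375,910,3),np.uint8);o[:325,:375]=a;o[:,380:905]=b
o=cv2.resize(o,(800,330));cv2.imwrite('pics/z.png',o)
c=cam('top')
print(onz(c,[[180,228.5],[228,226],[174,200.5],[229,197.5]],0.045))
print(onz(c,[[206,213],[318,210],[314,250],[379,213],[377,254]],0.012))
E
```

```text
[[0.50017013 0.33817092 0.045     ]
 [0.5046109  0.1917847  0.045     ]
 [0.58527454 0.35663446 0.045     ]
 [0.59026859 0.18799713 0.045     ]]
[[ 0.5465348   0.26775159  0.012     ]
 [ 0.54766517 -0.07888665  0.012     ]
 [ 0.42584956 -0.06381316  0.012     ]
 [ 0.53391743 -0.2656319   0.012     ]
 [ 0.40915346 -0.25547544  0.012     ]]
```

View pics/z.png

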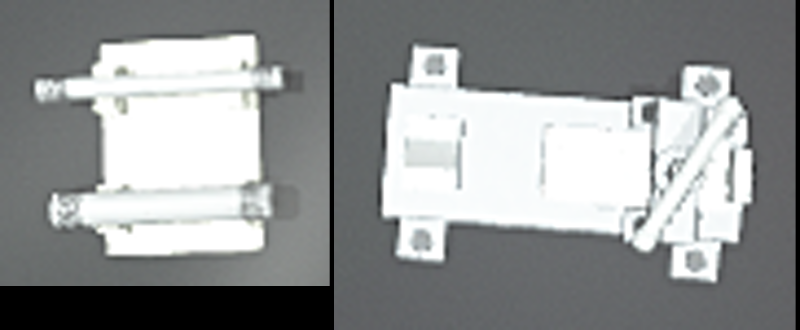

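The right-hand crop shows the clamp with its outer V at the left (world +y) and the screw, handle and stop at the right. The thick column is the nearer one, centred at about (0.502, 0.265). I'll move above it next.

```bash
cat >> h.py <<'E'
def Rdown(zdir):
    y=np.array([0,0,-1.]); z=np.array([*zdir,0.][:3]); z/=np.linalg.norm(z); x=np.cross(y,z); return np.c_[x,y,z]
def plan(s,P,zdir=None):
    R0=R.from_rotvec(s['ee_rot']).as_matrix(); d=np.array(P)-s['eef_pos']
    out=R0.T@d/0.2; rv=np.zeros(3)
    if zdir is not None: rv=R.from_matrix(R0.T@Rdown(zdir)).as_rotvec()/(np.pi/2)
    print('xyz',out.round(4),'rot',rv.round(4),'dist',np.linalg.norm(d).round(4)); return out,rv
E
python3 - <<'E'
from h import *
s=arm.read_state(); print(R.from_rotvec(s['ee_rot']).as_matrix().round(3))
print(cam('wrist',s)[3]-s['eef_pos'])
plan(s,[.5024,.265,.2],[1,.03]);plan(s,[.5024,.265,.2],[-1,-.03])
E
```

```text
[[ 0.907 -0.001  0.422]
 [-0.422 -0.001  0.907]
 [-0.    -1.    -0.001]]
[-0.06989116  0.03277197  0.18508231]
xyz [ 1.7183 -0.0079 -0.9863] rot [9.000e-04 7.035e-01 4.000e-04] dist 0.3962
xyz [ 1.7183 -0.0079 -0.9863] rot [ 4.0000e-04 -1.2965e+00 -1.0000e-03] dist 0.3962
```

Call:
send_rows(xyz=[[0.2, 0, -0.12], [0.4, 0, -0.24], [0.6, 0, -0.36], [0.8, 0, -0.48], [1, 0, -0.6], [1, 0, -0.6]], delta_rot=[[0, 0.09, 0], [0, 0.18, 0], [0, 0.27, 0], [0, 0.36, 0], [0, 0.45, 0], [0, 0.45, 0]], claw=1)

```text
time_s: 0.75
eef_pos: [0.4075, 0.3924, 0.1989]
ee_rot: [-1.38, 0.894, -0.895]
wrist_force: [-0.4, -0.1, -0.8]
grip_width: 0.0937
```

```bash
python3 - <<'E'
from h import *
s=arm.read_state(); print(s['time_s'],s['eef_pos'],s['joint_positions'])
plan(s,[.5024,.265,.2],[1,.03])
E
```

```text
0.75 [0.40752672 0.39235034 0.19885023] [ 5.66612119e-01  4.95932926e-02  1.77613243e+00 -1.13748790e-03
  1.31617738e+00  1.46758797e-01]
xyz [ 0.7749 -0.0049  0.1734] rot [-0.      0.2484  0.0007] dist 0.1588
```

Call:
send_rows(xyz=[[0.19, 0, 0.04], [0.38, 0, 0.08], [0.57, 0, 0.13], [0.775, 0, 0.173], [0.775, 0, 0.173], [0.775, 0, 0.173]], delta_rot=[[0, 0.08, 0], [0, 0.16, 0], [0, 0.24, 0], [0, 0.248, 0], [0, 0.248, 0], [0, 0.248, 0]])

```text
time_s: 1.35
eef_pos: [0.5007, 0.2695, 0.1987]
ee_rot: [-1.227, 1.182, -1.18]
wrist_force: [0.0, 0.4, -0.8]
grip_width: 0.0937
```

```bash
python3 - <<'E'
from h import *
s,im=save('wrist','w1.png'); print(s['time_s'],s['eef_pos'],s['joint_positions'])
c=cam('wrist',s); print(proj(c,[[.5024,.265,.045],[.5,.338,.045],[.5046,.192,.045]]))
E
```

```text
1.35 [0.50073161 0.26946902 0.19873139] [2.94065178e-01 5.67939981e-02 1.76885317e+00 6.02245853e-04
 1.31673875e+00 2.55744450e-01]
[[323.7518775  192.39362857]
 [324.3096426  115.33850581]
 [323.04381569 261.60852747]]
```

View pics/w1.png

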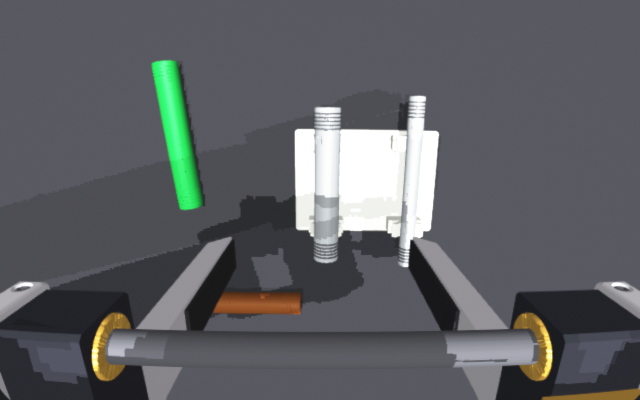

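The column shows at column ~327, rows 108–262, aligned with the tool and between the fingers. I'll descend to grasp it.

```bash
python3 - <<'E'
from h import *
s=arm.read_state(); c=cam('wrist',s)
p=onz(c,[[328,109],[326,261]],.05); print(p, p.mean(0)); m=p.mean(0); d=p[0]-p[1]
print(R.from_rotvec(s['ee_rot']).as_matrix().round(3))
plan(s,[m[0],m[1],.051],[d[1],-d[0]])
E
```

```text
[[0.50254916 0.34448504 0.05      ]
 [0.50712613 0.19567245 0.05      ]] [0.50483764 0.27007874 0.05      ]
[[ 0.039 -0.001  0.999]
 [-0.999  0.     0.039]
 [-0.    -1.    -0.001]]
xyz [0.0012 0.7387 0.0233] rot [ 0.0005  0.0056 -0.0002] dist 0.1478
```

Call:
send_rows(xyz=[[0, 0.15, 0.02], [0, 0.35, 0.02], [0, 0.55, 0.02], [0, 0.68, 0.02], [0, 0.74, 0.02], [0, 0.74, 0.02], [0, 0.74, 0.02]], delta_rot=[[0, 0, 0], [0, 0, 0], [0, 0, 0], [0, 0, 0], [0, 0, 0], [0, 0, 0], [0, 0, 0]])

```text
time_s: 2.1
eef_pos: [0.5055, 0.2705, 0.0524]
ee_rot: [-1.226, 1.179, -1.18]
wrist_force: [1.0, 0.7, -0.4]
grip_width: 0.094
```

Call:
send_rows(xyz=[[0, 0, 0], [0, 0, 0], [0, 0, 0], [0, 0, 0], [0, 0, 0], [0, 0, 0], [0, 0, 0], [0, 0, 0], [0, 0, 0], [0, 0, 0]], delta_rot=[[0, 0, 0], [0, 0, 0], [0, 0, 0], [0, 0, 0], [0, 0, 0], [0, 0, 0], [0, 0, 0], [0, 0, 0], [0, 0, 0], [0, 0, 0]], claw=-1)

```text
time_s: 3.1
eef_pos: [0.5049, 0.2696, 0.051]
ee_rot: [-1.227, 1.181, -1.181]
wrist_force: [0.1, 0.2, -0.6]
grip_width: 0.0178
```

Call:
send_rows(xyz=[[0, 0, 0], [0, 0, 0]], delta_rot=[[0, 0, 0], [0, 0, 0]])

```text
time_s: 3.3
eef_pos: [0.5049, 0.2696, 0.0511]
ee_rot: [-1.227, 1.181, -1.181]
wrist_force: [0.6, 0.1, 0.0]
grip_width: 0.0022
```

```bash
python3 - <<'E'
from h import *
s,im=save('wrist','w2.png');print(s)
E
```

```text
{'time_s': 3.3, 'joint_positions': array([ 2.92400679e-01,  2.47009848e-01,  1.85029082e+00, -2.04534125e-06,
        1.04427180e+00,  2.53819829e-01]), 'qd': array([ 0.0011887 , -0.00040433, -0.00022292, -0.00012235,  0.00121913,
        0.00154892]), 'joint_efforts': array([-1.31344554e-03, -3.70125031e+01, -2.68431383e+01,  6.58620824e-02,
       -2.78560263e-03,  4.47880748e-04]), 'eef_pos': array([0.50487444, 0.26957258, 0.05105864]), 'ee_rot': array([-1.22717621,  1.18072384, -1.18074331]), 'wrist_force': array([0.58942399, 0.06188999, 0.00538383]), 'ft_torque': array([-0.01704733,  0.09025104, -0.01443076]), 'grip_width': 0.002230631573882671}
```

View pics/w2.png

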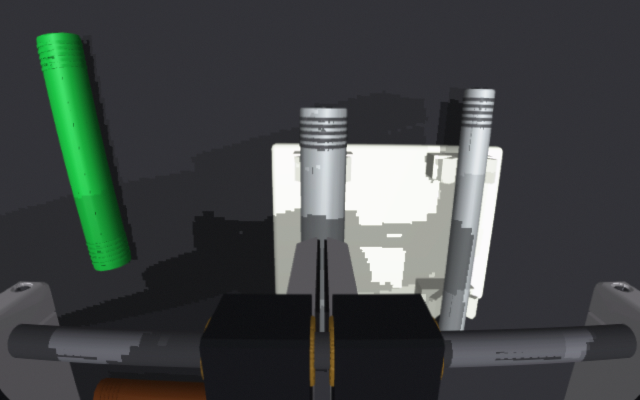

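The fingers have shut beside or over the column without holding it. The column's far end is at about (323,108) and it runs down to row 240, where the fingers hide it. I'll check the projections.

```bash
python3 - <<'E'
from h import *
s=arm.read_state(); c=cam('wrist',s); m=arm.camera_model('wrist'); print(np.array(m['T_tool_cam']).round(4), arm.tcp_to_tips)
a=np.array([.5048,.27,.045]);d=np.array([-.031,1,0])
for k in (.075,.044,.03,.01,0): print(k,proj(c,[a+d*k+np.array([q,0,0]) for q in (-.0125,.0125)]).round(1).tolist())
print('tip,tcp',proj(c,[s['eef_pos']-[0,0,.025],s['eef_pos']]))
c=cam('top');im=np.array(arm.get_image('top'));cv2.imwrite('pics/t2.png',cv2.resize(im[160:300,140:300],None,fx=3.75,fy=3.75,interpolation=cv2.INTER_CUBIC))
print(proj(c,[s['eef_pos']]))
# top-view column pixels
print(onz(cam('top'),[[180,228.5],[228,226]],.055))
E
```

```text
[[-3.000e-04  9.644e-01  2.646e-01 -7.700e-02]
 [ 3.000e-04 -2.646e-01  9.644e-01 -1.851e-01]
 [ 1.000e+00  4.000e-04 -2.000e-04 -3.000e-04]
 [ 0.000e+00  0.000e+00  0.000e+00  1.000e+00]] 0.025
0.075 [[299.3, 108.0], [347.5, 109.9]]
0.044 [[299.7, 167.2], [346.1, 169.0]]
0.03 [[299.9, 192.5], [345.5, 194.2]]
0.01 [[300.2, 227.1], [344.5, 228.7]]
0 [[300.3, 243.7], [344.1, 245.3]]
tip,tcp [[322.22396414 233.72921073]
 [322.27302228 249.26902834]]
[[201.81196512 226.47259807]]
[[0.50011244 0.33468083 0.055     ]
 [0.50451737 0.18947652 0.055     ]]
```

View pics/t2.png

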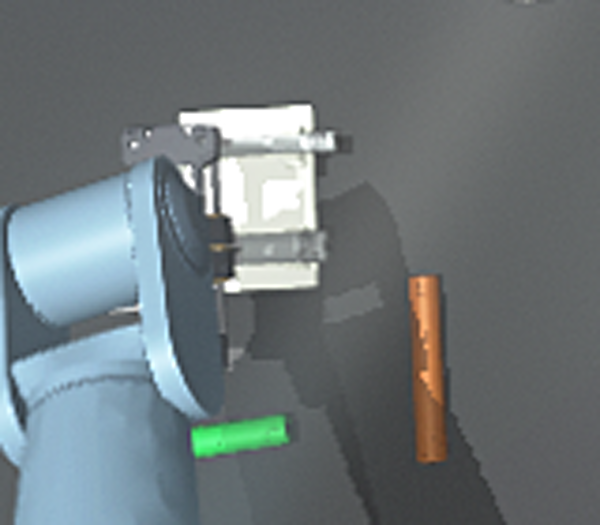

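Everything lines up laterally: the column's edges at 299–347 match the prediction. The fingertips, though, appear about 30 mm nearer the camera than "25 mm ahead of the TCP", so they shut just above the column. I'll open, go deeper in steps and watch the force.

Call:
send_rows(xyz=[[0, 0, 0], [0, 0, 0], [0, 0, 0], [0, 0, 0], [0, 0, 0], [0, 0, 0], [0, 0, 0], [0, 0.02, 0], [0, 0.04, 0], [0, 0.06, 0], [0, 0.07, 0], [0, 0.07, 0]], delta_rot=[[0, 0, 0], [0, 0, 0], [0, 0, 0], [0, 0, 0], [0, 0, 0], [0, 0, 0], [0, 0, 0], [0, 0, 0], [0, 0, 0], [0, 0, 0], [0, 0, 0], [0, 0, 0]], claw=0)

```text
time_s: 4.6
eef_pos: [0.5045, 0.2694, 0.0365]
ee_rot: [-1.228, 1.181, -1.18]
wrist_force: [0.1, 0.1, 0.7]
grip_width: 0.0469
```

```bash
python3 - <<'E'
from h import *
s,im=save('wrist','w3.png');print(s['eef_pos'],s['wrist_force'],s['grip_width'])
E
```

```text
[0.50447048 0.26944113 0.03645163] [0.14735576 0.06454731 0.69537616] 0.04688585430583827
```

View pics/w3.png

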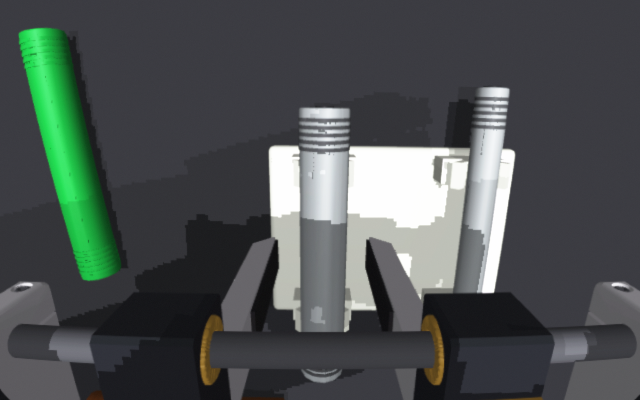

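In this view the open fingers straddle the column (tips at row ~240, gap 278–367 px). That gap puts the tips about level with the TCP, so I need about 15 mm more depth. There is no contact force.

Call:
send_rows(xyz=[[0, 0.02, 0], [0, 0.04, 0], [0, 0.06, 0], [0, 0.07, 0], [0, 0.07, 0]], delta_rot=[[0, 0, 0], [0, 0, 0], [0, 0, 0], [0, 0, 0], [0, 0, 0]])

```text
time_s: 5.15
eef_pos: [0.5045, 0.2694, 0.0225]
ee_rot: [-1.228, 1.181, -1.181]
wrist_force: [0.3, -0.2, 0.7]
grip_width: 0.0473
```

Call:
send_rows(xyz=[[0, 0, 0], [0, 0, 0], [0, 0, 0], [0, 0, 0], [0, 0, 0], [0, 0, 0]], delta_rot=[[0, 0, 0], [0, 0, 0], [0, 0, 0], [0, 0, 0], [0, 0, 0], [0, 0, 0]], claw=-1)

```text
time_s: 5.75
eef_pos: [0.505, 0.2696, 0.0232]
ee_rot: [-1.227, 1.181, -1.181]
wrist_force: [-0.7, 1.2, 1.4]
grip_width: 0.0243
```

It's gripped: the opening is 24.3 mm and the column's axis is about 22 mm above the reported TCP. Now I'll lift and check the weight.

Call:
send_rows(xyz=[[0, -0.05, 0], [0, -0.15, 0], [0, -0.35, 0], [0, -0.55, 0], [0, -0.75, 0], [0, -0.9, 0], [0, -0.9, 0], [0, -0.9, 0]], delta_rot=[[0, 0, 0], [0, 0, 0], [0, 0, 0], [0, 0, 0], [0, 0, 0], [0, 0, 0], [0, 0, 0], [0, 0, 0]])

```text
time_s: 6.55
eef_pos: [0.504, 0.2693, 0.2018]
ee_rot: [-1.229, 1.182, -1.18]
wrist_force: [0.1, -0.8, -6.2]
grip_width: 0.0244
```

```bash
python3 - <<'E'
from h import *
s=arm.read_state(); print(s['eef_pos'],s['wrist_force'],s['ft_torque'],s['grip_width'])
c=cam('top')
f=lambda X,Y:[295+(X/.879-380)/5,195+Y/.88/5]
v=onz(c,[f(433,153),f(405,153),f(462,153),f(543,167)],.043); print('V',v)
h=onz(c,[f(735,107),f(645,240)],.172); print('bar',h,h.mean(0), np.linalg.norm(h[0]-h[1]))
u=np.array([.08,.9968,0]); O=h.mean(0)*[1,1,0]
print('Vcentre minus axis', v-O, (v-O)@u)
E
```

```text
[0.50404423 0.26929665 0.20182293] [ 0.11212847 -0.80617692 -6.18603826] [-0.08225755  0.10835697  0.00441441] 0.024363207111499398
V [[ 0.48732152 -0.07643953  0.043     ]
 [ 0.48776466 -0.05742108  0.043     ]
 [ 0.48685975 -0.09612852  0.043     ]
 [ 0.4760908  -0.15083392  0.043     ]]
bar [[ 0.51138326 -0.26287006  0.172     ]
 [ 0.43225873 -0.20557336  0.172     ]] [ 0.471821   -0.23422171  0.172     ] 0.09769136677075539
Vcentre minus axis [[0.01550053 0.15778218 0.043     ]
 [0.01594366 0.17680063 0.043     ]
 [0.01503875 0.13809318 0.043     ]
 [0.0042698  0.08338778 0.043     ]] [0.15851732 0.17751036 0.13885438 0.08346253]
```

Weight reads 6.2 N, as it should. The top view puts the screw axis at about (0.472,-0.234) and the clamp's +y direction at about (0.085,0.996). I'll carry the column to a viewpoint beside the clamp.

Call:
send_rows(xyz=[[0.1, -0.08, 0.05], [0.3, -0.2, 0.1], [0.5, -0.2, 0.15], [0.7, -0.2, 0.2], [0.9, -0.2, 0.25], [0.9, -0.2, 0.25]], delta_rot=[[0, 0, 0], [0, 0.02, 0], [0, 0.04, 0], [0, 0.06, 0], [0, 0.079, 0], [0, 0.079, 0]])

```text
time_s: 7.15
eef_pos: [0.5611, 0.0873, 0.239]
ee_rot: [-1.17, 1.28, -1.275]
wrist_force: [0.5, 1.1, -5.2]
grip_width: 0.0245
```

Call:
send_rows(xyz=[[0.1, 0, 0.02], [0.3, 0, 0.06], [0.5, 0, 0.12], [0.7, 0, 0.18], [0.9, 0, 0.22], [0.9, 0, 0.22]], delta_rot=[[0, 0, 0], [0, 0, 0], [0, 0, 0], [0, 0, 0], [0, 0, 0], [0, 0, 0]])

```text
time_s: 7.75
eef_pos: [0.589, -0.0949, 0.2394]
ee_rot: [-1.169, 1.279, -1.273]
wrist_force: [-0.2, 0.9, -5.4]
grip_width: 0.0246
```

```bash
python3 - <<'E'
from h import *
s=arm.read_state(); print(s['eef_pos'],R.from_rotvec(s['ee_rot']).as_matrix()[:,2],s['joint_positions'])
plan(s,[.57,-.17,.24],[1,-.085])
E
```

```text
[ 0.589034   -0.09486381  0.23935077] [ 0.99592109 -0.09006517 -0.00542597] [-3.48815235e-01  9.38216588e-02  1.65461989e+00 -1.51737081e-03
  1.39836849e+00 -2.58362577e-01]
xyz [ 0.3827 -0.0029 -0.061 ] rot [ 0.0035 -0.0034  0.0001] dist 0.0775
```

Call:
send_rows(xyz=[[0.1, 0, 0], [0.25, 0, -0.04], [0.38, 0, -0.06], [0.38, 0, -0.06], [0.38, 0, -0.06]], delta_rot=[[0.003, 0, 0], [0.003, 0, 0], [0.003, 0, 0], [0.003, 0, 0], [0.003, 0, 0]])

```text
time_s: 8.25
eef_pos: [0.5708, -0.1649, 0.2406]
ee_rot: [-1.165, 1.272, -1.271]
wrist_force: [-0.5, -0.4, -5.4]
grip_width: 0.0244
```

```bash
python3 - <<'E'
from h import *
s,im=save('wrist','w4.png'); print(s['eef_pos'],s['ee_rot'])
c=cam('wrist',s)
O=np.array([.472,-.2342,0]);u=np.array([.085,.9964,0]);
print('O top,V outer,handle',proj(c,[O+[0,0,.131],O+u*.1575+[0,0,.043],O+[0,0,.172],O+u*.08+[0,0,.043]]).round(0))
cv2.imwrite('pics/w4b.png',cv2.resize(im[20:400,60:330],(540,760))[:600])
np.save('s4.npy',np.r_[s['eef_pos'],s['ee_rot']])
E
```

```text
[ 0.57081895 -0.16489026  0.24056542] [-1.16498665  1.2723575  -1.27068205]
O top,V outer,handle [[221. 282.]
 [233. 104.]
 [207. 305.]
 [237. 177.]]
```

View pics/w4.png

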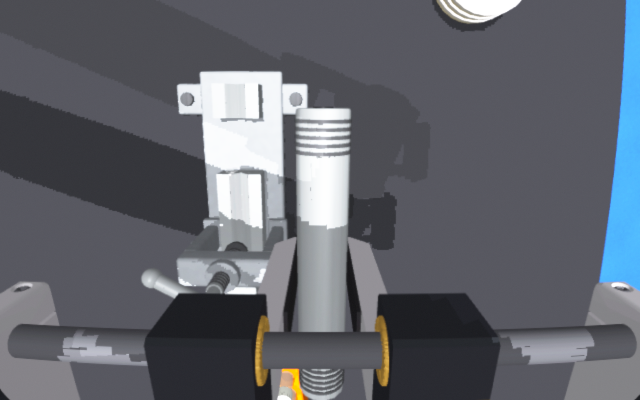

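The wrist view shows the outer V-block at cols 212–260, rows 84–118, the inner V starting at row ~173 (cols 219–264) and the boss at about (222,275). The handle ball is at (152,279). I'll convert these to positions.

```bash
python3 - <<'E'
from h import *
a=np.load('s4.npy'); s={'eef_pos':a[:3],'ee_rot':a[3:]}; c=cam('wrist',s)
p=onz(c,[[236,84],[236,118],[241.5,173]],.043); print(p.round(4))
d=p[:2].mean(0)-p[2]; print('dir',d/np.linalg.norm(d),np.linalg.norm(d), 'expect .0775')
u=d/np.linalg.norm(d); O=(p[:2].mean(0)-u*.1575+p[2]-u*.08)/2; print('O',O)
print('boss',onz(c,[[222,275]],.131), 'ball', onz(c,[[152,279]],.172))
L=O+u*.112; print('lay',L)
s=arm.read_state(); plan(s,[L[0],L[1],.24],[u[1],-u[0]]); u2=np.array([.085,.9964]); plan(s,[L[0],L[1],.24],[u2[1],-u2[0]])
E
```

```text
[[ 0.4915 -0.058   0.043 ]
 [ 0.4868 -0.092   0.043 ]
 [ 0.4845 -0.1505  0.043 ]]
dir [0.06133772 0.99811707 0.        ] 0.07564700988769434 expect .0775
O [ 0.47953592 -0.23127799  0.043     ]
boss [[ 0.47424717 -0.22766823  0.131     ]] ball [[ 0.43136593 -0.20771344  0.172     ]]
lay [ 0.48640574 -0.11948887  0.043     ]
xyz [-0.189   0.0048 -0.4412] rot [-0.001  -0.0149 -0.0013] dist 0.096
xyz [-0.189   0.0048 -0.4412] rot [-0.001   0.0002 -0.0013] dist 0.096
```

```bash
python3 - <<'E'
from h import *
a=np.load('s4.npy'); s={'eef_pos':a[:3],'ee_rot':a[3:]}; c=cam('wrist',s)
im=cv2.imread('pics/w4.png'); g=cv2.GaussianBlur(cv2.cvtColor(im,6),(3,3),0).astype(float)
L=[];Rr=[]
for r in list(range(122,166,4)):
    dx=np.diff(g[r]); i=195+np.argmax(dx[195:215]); j=270+np.argmin(dx[270:292]); L.append((i+.5,r));Rr.append((j+.5,r))
for z,q in ((.015,L),(.015,Rr)):
    p=onz(c,q,z); k=np.polyfit(p[:,1],p[:,0],1); print('slope',k[0],'x at y=-.12',np.polyval(k,-.12), np.abs(np.polyval(k,p[:,1])-p[:,0]).max())
for r in (95,102,110,180,190,200,210): print(r,[ (i,int(round(v))) for i,v in enumerate(np.diff(g[r])) if 205<i<270 and abs(v)>12])
print(g[102,206:268:2].astype(int));print(g[195,206:270:2].astype(int))
E
```

```text
slope 0.08928753123919729 x at y=-.12 0.4382463682508793 0.0004978498536045151
slope 0.09324118037983886 x at y=-.12 0.5295595048113215 0.0006822097108277747
95 [(256, -21), (257, -56), (258, -55), (259, -16), (260, 24), (261, 54), (262, 48), (263, 15)]
102 [(256, -13), (257, -47), (258, -59), (259, -28), (261, 39), (262, 52), (263, 31)]
110 [(257, -39), (258, -64), (259, -35), (260, 15), (261, 49), (262, 49), (263, 21)]
180 [(206, 44), (207, 23), (215, 22), (216, 25), (259, -32), (260, -62), (261, -44), (263, 13), (264, 19), (265, 15), (267, 15)]
190 [(206, 50), (207, 37), (215, 15), (216, 25), (217, 17), (229, -14), (259, -23), (260, -54), (261, -53), (262, -18), (264, 19), (265, 20), (266, 19)]
200 [(206, 33), (207, 56), (208, 35), (216, 18), (217, 25), (218, 14), (260, -44), (261, -63), (262, -32), (264, 21), (265, 22), (266, 19)]
210 [(207, 35), (208, 52), (209, 32), (217, 17), (218, 20), (229, -14), (230, -16), (260, -37), (261, -60), (262, -40), (264, 14), (265, 18), (266, 16), (267, 18)]
[243 243 243 248 252 252 252 252 252 245 227 226 227 228 228 228 228 227
 229 234 251 254 254 254 254 253 193 106 154 237 246]
[ 68 155 190 189 189 198 244 253 253 253 254 252 231 221 221 222 221 224
 231 231 232 235 253 254 254 254 254 236 128 110 145 175]
```

```bash
python3 - <<'E'
from h import *
a=np.load('s4.npy'); s={'eef_pos':a[:3],'ee_rot':a[3:]}; c=cam('wrist',s)
p=onz(c,[[235.5,102],[235.3,102],[239.5,195],[238.8,195]],.043);print(p.round(4)); print((p[0]-p[2])[0]/(p[0]-p[2])[1])
s=arm.read_state();print(R.from_rotvec(s['ee_rot']).as_matrix().round(4))
for sl in (.08,.09): plan(s,[.4845,-.1205,.1],[1,-sl])
E
```

```text
[[ 0.4885 -0.0758  0.043 ]
 [ 0.4883 -0.0758  0.043 ]
 [ 0.4788 -0.1747  0.043 ]
 [ 0.478  -0.1746  0.043 ]]
0.09833174735153571
[[-0.0846  0.0017  0.9964]
 [-0.9964  0.0019 -0.0846]
 [-0.002  -1.      0.0016]]
xyz [-0.1817  0.7047 -0.4513] rot [-0.001  -0.0031 -0.0013] dist 0.1713
xyz [-0.1817  0.7047 -0.4513] rot [-0.001   0.0032 -0.0013] dist 0.1713
```

Call:
send_rows(xyz=[[-0.05, 0, -0.1], [-0.12, 0, -0.25], [-0.18, 0, -0.45], [-0.18, 0, -0.45], [-0.18, 0.15, -0.45], [-0.18, 0.35, -0.45], [-0.18, 0.55, -0.45], [-0.18, 0.75, -0.45], [-0.18, 0.9, -0.45], [-0.18, 0.9, -0.45], [-0.18, 0.9, -0.45]], delta_rot=[[-0.001, 0.003, -0.001], [-0.001, 0.003, -0.001], [-0.001, 0.003, -0.001], [-0.001, 0.003, -0.001], [-0.001, 0.003, -0.001], [-0.001, 0.003, -0.001], [-0.001, 0.003, -0.001], [-0.001, 0.003, -0.001], [-0.001, 0.003, -0.001], [-0.001, 0.003, -0.001], [-0.001, 0.003, -0.001]])

```text
time_s: 9.4
eef_pos: [0.4865, -0.1221, 0.0629]
ee_rot: [-1.165, 1.272, -1.277]
wrist_force: [-0.1, 0.4, -4.9]
grip_width: 0.0241
```

```bash
python3 - <<'E'
from h import *
s=arm.read_state();print(s['eef_pos'],s['wrist_force'],s['ft_torque'],s['grip_width'],R.from_rotvec(s['ee_rot']).as_matrix().round(4)[:,2])
plan(s,[.484,-.121,.034],[1,-.091])
E
```

```text
[ 0.48650663 -0.12210006  0.06292841] [-0.14076052  0.36193952 -4.87978017] [-0.06504591  0.01995189 -0.0517346 ] 0.02410485378505342 [ 0.996  -0.0891  0.0029]
xyz [-0.0045  0.1446 -0.0134] rot [-0.0019  0.001   0.0008] dist 0.0291
```

Call:
send_rows(xyz=[[0, 0.02, -0.013], [0, 0.05, -0.013], [0, 0.09, -0.013], [0, 0.12, -0.013], [0, 0.14, -0.013], [0, 0.14, -0.013]], delta_rot=[[-0.001, 0.001, 0], [-0.001, 0.001, 0], [-0.001, 0.001, 0], [-0.001, 0.001, 0], [-0.001, 0.001, 0], [-0.001, 0.001, 0]])

```text
time_s: 10.0
eef_pos: [0.483, -0.1223, 0.0338]
ee_rot: [-1.165, 1.276, -1.277]
wrist_force: [0.0, -0.3, -6.6]
grip_width: 0.0244
```

Call:
send_rows(xyz=[[0, 0.007, 0], [0, 0.014, 0], [0, 0.02, 0], [0, 0.02, 0]], delta_rot=[[0, 0, 0], [0, 0, 0], [0, 0, 0], [0, 0, 0]])

```text
time_s: 10.4
eef_pos: [0.4835, -0.1225, 0.0305]
ee_rot: [-1.165, 1.275, -1.278]
wrist_force: [-0.0, -1.1, -5.7]
grip_width: 0.0244
```

Call:
send_rows(xyz=[[0, 0.005, 0], [0, 0.01, 0], [0, 0.01, 0]], delta_rot=[[0, 0, 0], [0, 0, 0], [0, 0, 0]])

```text
time_s: 10.7
eef_pos: [0.4838, -0.1227, 0.0293]
ee_rot: [-1.165, 1.274, -1.278]
wrist_force: [-3.2, 1.2, 2.7]
grip_width: 0.0242
```

Call:
send_rows(xyz=[[0, 0.005, 0], [0, 0.005, 0]], delta_rot=[[0, 0, 0], [0, 0, 0]])

```text
time_s: 10.9
eef_pos: [0.4838, -0.1226, 0.0292]
ee_rot: [-1.165, 1.275, -1.278]
wrist_force: [-7.1, 2.9, 10.3]
grip_width: 0.0237
```

Call:
send_rows(xyz=[[0, 0.005, 0], [0, 0.005, 0]], delta_rot=[[0, 0, 0], [0, 0, 0]])

```text
time_s: 11.1
eef_pos: [0.4838, -0.1227, 0.0292]
ee_rot: [-1.166, 1.275, -1.277]
wrist_force: [-9.1, 3.1, 19.1]
grip_width: 0.0244
```

Contact at about eef z 0.0293, so the column is down in the V-blocks. I'll ease off, release and lift.

Call:
send_rows(xyz=[[0, -0.008, 0], [0, -0.008, 0]], delta_rot=[[0, 0, 0], [0, 0, 0]])

```text
time_s: 11.3
eef_pos: [0.4838, -0.1227, 0.0293]
ee_rot: [-1.165, 1.274, -1.279]
wrist_force: [-5.4, 1.9, 8.2]
grip_width: 0.0243
```

Call:
send_rows(xyz=[[0, 0, 0], [0, 0, 0], [0, 0, 0], [0, 0, 0], [0, -0.1, 0], [0, -0.3, 0], [0, -0.5, 0], [-0.1, -0.5, 0], [-0.3, -0.5, 0], [-0.5, -0.5, 0], [-0.6, -0.5, 0], [-0.6, -0.5, 0]], delta_rot=[[0, 0, 0], [0, 0, 0], [0, 0, 0], [0, 0, 0], [0, 0, 0], [0, 0, 0], [0, 0, 0], [0, 0, 0], [0, 0, 0], [0, 0, 0], [0, 0, 0], [0, 0, 0]], claw=0)

```text
time_s: 12.5
eef_pos: [0.4943, -0.0009, 0.1279]
ee_rot: [-1.166, 1.272, -1.276]
wrist_force: [-0.2, -0.1, -0.2]
grip_width: 0.0473
```

```bash
python3 - <<'E'
from h import *
s,im=save('wrist','w5.png');print(s['eef_pos'],s['wrist_force'],R.from_rotvec(s['ee_rot']).as_matrix().round(4)[:,2])
c=cam('wrist',s)
O=np.array([.4738,-.2325,0]);u=np.array([.0906,.9959,0])
print('pred end',proj(c,[O+u*.187+[0,0,.05],O+u*.112+[0,0,.05],O+[0,0,.131]]).round(0))
o=np.hstack([im[:,160:560]]);cv2.imwrite('pics/w5b.png',o)
it=np.array(arm.get_image('top'));cv2.imwrite('pics/t5b.png',it)
o=np.zeros((400,800,3),np.uint8);o[:,:400]=im[:,120:520];o[:,400:]=cv2.resize(it[190:270,310:390],(400,400));cv2.imwrite('pics/c5.png',o)
E
```

```text
[ 0.49433096 -0.00086516  0.12792414] [-0.22939215 -0.09208634 -0.22019522] [ 0.9961 -0.0881  0.0016]
pred end [[322. 264.]
 [322. 344.]
 [322. 527.]]
```

View pics/c5.png

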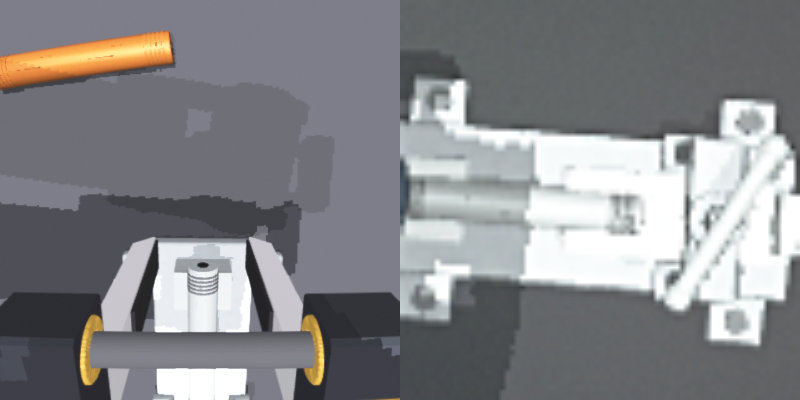

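The column's end shows at about (323,265) against a prediction of (322,264), lying in the V-blocks. I'll close the fingers and lower them behind the outer end.

Call:
send_rows(xyz=[[0, 0.1, 0], [0, 0.25, 0], [0, 0.35, 0], [0, 0.42, 0], [0, 0.43, 0], [0, 0.43, 0], [0, 0.43, 0], [0.05, 0.43, 0], [0.1, 0.43, 0], [0.13, 0.43, 0], [0.13, 0.43, 0]], delta_rot=[[0, 0, 0], [0, 0, 0], [0, 0, 0], [0, 0, 0], [0, 0, 0], [0, 0, 0], [0, 0, 0], [0, 0, 0], [0, 0, 0], [0, 0, 0], [0, 0, 0]], claw=-1)

```text
time_s: 13.7
eef_pos: [0.4923, -0.03, 0.0424]
ee_rot: [-1.163, 1.275, -1.28]
wrist_force: [-0.3, 0.0, 0.7]
grip_width: 0.0004
```

Call:
send_rows(xyz=[[0.01, 0, 0], [0.02, 0, 0], [0.03, 0, 0], [0.04, 0, 0], [0.05, 0, 0], [0.06, 0, 0], [0.07, 0, 0], [0.08, 0, 0]], delta_rot=[[0, 0, 0], [0, 0, 0], [0, 0, 0], [0, 0, 0], [0, 0, 0], [0, 0, 0], [0, 0, 0], [0, 0, 0]])

```text
time_s: 14.5
eef_pos: [0.4906, -0.0447, 0.0421]
ee_rot: [-1.164, 1.275, -1.278]
wrist_force: [0.8, 2.4, 0.4]
grip_width: 0.0005
```

Call:
send_rows(xyz=[[0.015, 0, 0], [0.03, 0, 0], [0.045, 0, 0], [0.06, 0, 0], [0.075, 0, 0], [0.09, 0, 0], [0.105, 0, 0], [0.12, 0, 0], [0.135, 0, 0], [0.15, 0, 0], [0.165, 0, 0], [0.18, 0, 0]], delta_rot=[[0, 0, 0], [0, 0, 0], [0, 0, 0], [0, 0, 0], [0, 0, 0], [0, 0, 0], [0, 0, 0], [0, 0, 0], [0, 0, 0], [0, 0, 0], [0, 0, 0], [0, 0, 0]])

```text
time_s: 15.7
eef_pos: [0.4872, -0.0809, 0.042]
ee_rot: [-1.165, 1.275, -1.278]
wrist_force: [-1.1, 4.2, -0.4]
grip_width: 0.0005
```

Call:
send_rows(xyz=[[0.012, 0, 0], [0.024, 0, 0], [0.036, 0, 0], [0.048, 0, 0], [0.06, 0, 0], [0.072, 0, 0], [0.084, 0, 0], [0.096, 0, 0], [0.108, 0, 0], [0.12, 0, 0]], delta_rot=[[0, 0, 0], [0, 0, 0], [0, 0, 0], [0, 0, 0], [0, 0, 0], [0, 0, 0], [0, 0, 0], [0, 0, 0], [0, 0, 0], [0, 0, 0]])

```text
time_s: 16.7
eef_pos: [0.4851, -0.1047, 0.0422]
ee_rot: [-1.165, 1.275, -1.278]
wrist_force: [-1.3, 3.6, -0.0]
grip_width: 0.0005
```

Sliding at about 4 N. For the last stretch I'll use small steps.

Call:
send_rows(xyz=[[0.01, 0, 0], [0.02, 0, 0], [0.03, 0, 0], [0.04, 0, 0], [0.045, 0, 0], [0.05, 0, 0]], delta_rot=[[0, 0, 0], [0, 0, 0], [0, 0, 0], [0, 0, 0], [0, 0, 0], [0, 0, 0]])

```text
time_s: 17.3
eef_pos: [0.4842, -0.1146, 0.0422]
ee_rot: [-1.164, 1.275, -1.278]
wrist_force: [-1.5, 3.6, 0.8]
grip_width: 0.0004
```

Call:
send_rows(xyz=[[0.005, 0, 0], [0.01, 0, 0], [0.015, 0, 0]], delta_rot=[[0, 0, 0], [0, 0, 0], [0, 0, 0]])

```text
time_s: 17.6
eef_pos: [0.4839, -0.1171, 0.0422]
ee_rot: [-1.163, 1.276, -1.278]
wrist_force: [-1.0, 7.5, 2.4]
grip_width: 0.0009
```

Call:
send_rows(xyz=[[0.005, 0, 0], [0.01, 0, 0]], delta_rot=[[0, 0, 0], [0, 0, 0]])

```text
time_s: 17.8
eef_pos: [0.4839, -0.1171, 0.0422]
ee_rot: [-1.16, 1.278, -1.275]
wrist_force: [0.6, 15.9, 3.5]
grip_width: 0.0005
```

Home: motion stopped at y=-0.117 with the force rising to 16 N. I'll back off, rise, and rotate 62° counter-clockwise over the handle.

Call:
send_rows(xyz=[[-0.03, 0, 0], [-0.1, 0, 0], [-0.15, -0.05, 0], [-0.15, -0.25, 0], [-0.15, -0.45, 0], [-0.15, -0.65, 0], [-0.15, -0.85, 0], [-0.15, -1, 0], [-0.15, -1, 0]], delta_rot=[[0, 0, 0], [0, 0, 0], [0, 0, 0], [0, 0, 0], [0, 0, 0], [0, 0, 0], [0, 0, 0], [0, 0, 0], [0, 0, 0]], claw=0.3)

```text
time_s: 18.7
eef_pos: [0.4891, -0.09, 0.2486]
ee_rot: [-1.16, 1.264, -1.287]
wrist_force: [0.7, -0.2, -0.3]
grip_width: 0.0609
```

Call:
send_rows(xyz=[[0.1, -0.05, 0], [0.25, -0.1, 0], [0.4, -0.1, 0], [0.55, -0.1, 0], [0.68, -0.1, 0], [0.7, -0.1, 0], [0.7, -0.1, 0], [0.7, -0.1, 0], [0.7, -0.1, 0]], delta_rot=[[0, -0.09, 0], [0, -0.18, 0], [0, -0.27, 0], [0, -0.36, 0], [0, -0.45, 0], [0, -0.54, 0], [0, -0.63, 0], [0, -0.69, 0], [0, -0.69, 0]])

```text
time_s: 19.6
eef_pos: [0.4731, -0.2283, 0.2615]
ee_rot: [-1.524, 0.453, -0.454]
wrist_force: [0.4, 0.4, 0.2]
grip_width: 0.0611
```

```bash
python3 - <<'E'
from h import *
s,im=save('wrist','w6.png');print(s['time_s'],s['eef_pos'],R.from_rotvec(s['ee_rot']).as_matrix().round(4)[:,2],s['joint_positions'].round(3),s['ft_torque'])
c=cam('wrist',s);np.save('s6.npy',np.r_[s['eef_pos'],s['ee_rot']])
print('O',proj(c,[[.4738,-.2315,.172],[.4738,-.2315,.131]]).round(0))
E
```

```text
19.6 [ 0.47310343 -0.22825922  0.26146536] [ 0.5471  0.8371 -0.0009] [-6.650e-01 -9.900e-02  1.807e+00 -1.000e-03  1.433e+00 -1.657e+00] [-0.00530963  0.02866909 -0.00684392]
O [[319. 209.]
 [319. 196.]]
```

View pics/w6.png

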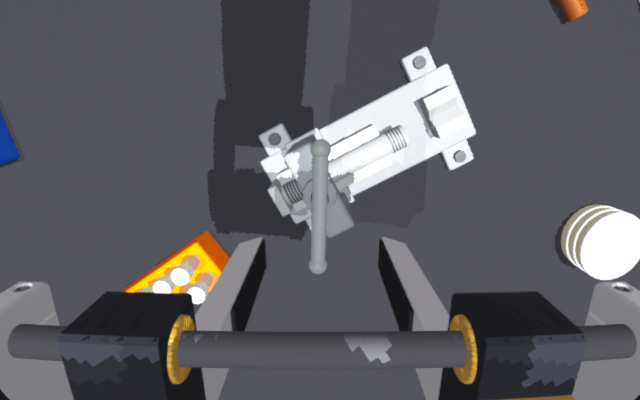

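The T-bar shows almost upright, with balls at (320,148) and (318,267), centred between the fingers. The column is home under the yoke. I'll solve the bar's height from its 94 mm length.

```bash
python3 - <<'E'
from h import *
from scipy.optimize import brentq
a=np.load('s6.npy'); s={'eef_pos':a[:3],'ee_rot':a[3:]}; c=cam('wrist',s)
im=cv2.imread('pics/w6.png')
q=[[320,148],[318,267]]
z=brentq(lambda z:np.linalg.norm(np.subtract(*onz(c,q,z)))-.094,.1,.25); 
for zz in (z,.172):
    p=onz(c,q,zz);print(zz,p.round(4),p.mean(0).round(4),np.degrees(np.arctan2(*(p[0]-p[1])[[1,0]])))
p=onz(c,q,.172);m=p.mean(0);d=p[0]-p[1]
plan(arm.read_state(),[m[0],m[1],.152],[-d[1],d[0]])
E
```

```text
0.18570991555651772 [[ 0.4326 -0.2035  0.1857]
 [ 0.5103 -0.2563  0.1857]] [ 0.4714 -0.2299  0.1857] 145.81281393680942
0.172 [[ 0.4338 -0.2044  0.172 ]
 [ 0.5157 -0.26    0.172 ]] [ 0.4748 -0.2322  0.172 ] 145.81281393680948
xyz [ 0.017   0.5481 -0.0118] rot [ 1.1000e-03 -1.9897e+00 -8.0000e-04] dist 0.1097
```

Call:
send_rows(xyz=[[0.01, 0.1, -0.011], [0.011, 0.25, -0.011], [0.011, 0.38, -0.011], [0.011, 0.48, -0.011], [0.011, 0.54, -0.011], [0.011, 0.557, -0.011], [0.011, 0.557, -0.011], [0.011, 0.557, -0.011]], delta_rot=[[0, 0.01, 0], [0, 0.01, 0], [0, 0.01, 0], [0, 0.01, 0], [0, 0.01, 0], [0, 0.01, 0], [0, 0.01, 0], [0, 0.01, 0]])

```text
time_s: 20.45
eef_pos: [0.4749, -0.2324, 0.1522]
ee_rot: [-1.522, 0.463, -0.469]
wrist_force: [0.0, 0.7, 0.8]
grip_width: 0.061
```

Call:
send_rows(xyz=[[0, 0, 0], [0, 0, 0], [0, 0, 0], [0, 0, 0], [0, 0, 0], [0, 0, 0], [0, 0, 0], [0, 0, 0], [0, 0, 0]], delta_rot=[[0, 0, 0], [0, 0, 0], [0, 0, 0], [0, 0, 0], [0, 0, 0], [0, 0, 0], [0, 0, 0], [0, 0, 0], [0, 0, 0]], claw=-1)

```text
time_s: 21.35
eef_pos: [0.4742, -0.2318, 0.151]
ee_rot: [-1.521, 0.464, -0.467]
wrist_force: [0.5, 1.4, 0.0]
grip_width: 0.0108
```

```bash
cat > st.py <<'E'
from h import *
s=arm.read_state(); m=R.from_rotvec(s['ee_rot']).as_matrix()
print(round(s['time_s'],2),s['eef_pos'].round(4),'yaw',np.arctan2(m[1,2],m[0,2]).round(4),'tilt',m[2].round(4),'F',s['wrist_force'].round(1),'T',s['ft_torque'].round(3),'q6',s['joint_positions'][5].round(3),'e6',s['joint_efforts'][5].round(3),'w',round(s['grip_width'],4))
E
python3 st.py
```

```text
21.35 [ 0.4742 -0.2318  0.151 ] yaw 0.9763 tilt [ 2.1e-03 -1.0e+00 -4.0e-04] F [0.5 1.4 0. ] T [ 0.134 -0.     0.021] q6 -1.646 e6 -0.023 w 0.0108
```

Call:
send_rows(xyz=[[0, 0.0005, 0], [0, 0.001, 0], [0, 0.002, 0], [0, 0.0025, 0], [0, 0.003, 0], [0, 0.0035, 0], [0, 0.0045, 0], [0, 0.005, 0], [0, 0.0055, 0], [0, 0.006, 0]], delta_rot=[[0, 0.04, 0], [0, 0.08, 0], [0, 0.12, 0], [0, 0.16, 0], [0, 0.2, 0], [0, 0.24, 0], [0, 0.28, 0], [0, 0.32, 0], [0, 0.36, 0], [0, 0.4, 0]])

```text
time_s: 22.35
eef_pos: [0.4739, -0.2322, 0.1499]
ee_rot: [-1.355, 0.949, -0.952]
wrist_force: [-1.5, -1.8, 1.5]
grip_width: 0.0109
```

```bash
python3 st.py
```

```text
22.35 [ 0.4739 -0.2322  0.1499] yaw 0.3462 tilt [ 2.4e-03 -1.0e+00 -3.0e-04] F [-1.5 -1.8  1.5] T [-0.138  0.278  0.144] q6 -1.015 e6 -0.339 w 0.0109
```

Call:
send_rows(xyz=[[0, 0.0005, 0], [0, 0.001, 0], [0, 0.0015, 0], [0, 0.002, 0]], delta_rot=[[0, 0.04, 0], [0, 0.08, 0], [0, 0.12, 0], [0, 0.15, 0]])

```text
time_s: 22.75
eef_pos: [0.4737, -0.2322, 0.1494]
ee_rot: [-1.261, 1.126, -1.129]
wrist_force: [-2.9, -0.7, 1.1]
grip_width: 0.0109
```

```bash
python3 st.py
```

```text
22.75 [ 0.4737 -0.2322  0.1494] yaw 0.1109 tilt [ 2.3e-03 -1.0e+00 -3.0e-04] F [-2.9 -0.7  1.1] T [-0.133  0.371  0.208] q6 -0.78 e6 -0.152 w 0.0109
```

Call:
send_rows(xyz=[[0, 0.0005, 0], [0, 0.001, 0], [0, 0.0015, 0], [0, 0.002, 0]], delta_rot=[[0, 0.04, 0], [0, 0.08, 0], [0, 0.12, 0], [0, 0.15, 0]])

```text
time_s: 23.15
eef_pos: [0.4735, -0.2322, 0.149]
ee_rot: [-1.15, 1.3, -1.302]
wrist_force: [-3.7, -1.4, 1.5]
grip_width: 0.011
```

```bash
python3 st.py
```

```text
23.15 [ 0.4735 -0.2322  0.149 ] yaw -0.1247 tilt [ 2.4e-03 -1.0e+00 -3.0e-04] F [-3.7 -1.4  1.5] T [-0.139  0.572  0.165] q6 -0.544 e6 -0.152 w 0.011
```

Call:
send_rows(xyz=[[0, 0.0005, -0.002], [0, 0.001, -0.003], [0, 0.0015, -0.004], [0, 0.0015, -0.004]], delta_rot=[[0, 0.04, 0], [0, 0.08, 0], [0, 0.1, 0], [0, 0.1, 0]])

```text
time_s: 23.55
eef_pos: [0.4731, -0.2321, 0.1487]
ee_rot: [-1.065, 1.41, -1.414]
wrist_force: [-0.8, -1.0, 0.4]
grip_width: 0.0109
```

```bash
python3 st.py
```

```text
23.55 [ 0.4731 -0.2321  0.1487] yaw -0.2797 tilt [ 0.0021 -1.      0.0013] F [-0.8 -1.   0.4] T [-0.289  0.329  0.215] q6 -0.39 e6 0.301 w 0.0109
```

Call:
send_rows(xyz=[[0, 0.0005, 0], [0, 0.001, 0], [0, 0.0015, 0], [0, 0.0015, 0]], delta_rot=[[0, 0.04, 0], [0, 0.08, 0], [0, 0.1, 0], [0, 0.1, 0]])

```text
time_s: 23.95
eef_pos: [0.4731, -0.232, 0.1484]
ee_rot: [-0.971, 1.521, -1.525]
wrist_force: [-2.0, -1.5, 1.1]
grip_width: 0.0112
```

```bash
python3 st.py
```

```text
23.95 [ 0.4731 -0.232   0.1484] yaw -0.4362 tilt [ 0.0017 -1.      0.0012] F [-2.  -1.5  1.1] T [-0.204  0.48   0.138] q6 -0.234 e6 0.301 w 0.0112
```

Call:
send_rows(xyz=[[0, 0.0005, 0], [0, 0.001, 0], [0, 0.001, 0]], delta_rot=[[0, 0.04, 0], [0, 0.075, 0], [0, 0.075, 0]])

```text
time_s: 24.25
eef_pos: [0.473, -0.232, 0.1481]
ee_rot: [-0.895, 1.603, -1.606]
wrist_force: [-3.6, -1.3, 0.9]
grip_width: 0.0112
```

```bash
python3 st.py
```

```text
24.25 [ 0.473  -0.232   0.1481] yaw -0.5538 tilt [ 0.0014 -1.      0.0013] F [-3.6 -1.3  0.9] T [-0.271  0.606  0.194] q6 -0.116 e6 0.391 w 0.0112
```

Call:
send_rows(xyz=[[0, 0.0005, 0], [0, 0.001, 0], [0, 0.001, 0]], delta_rot=[[0, 0.04, 0], [0, 0.075, 0], [0, 0.075, 0]])

```text
time_s: 24.55
eef_pos: [0.473, -0.2319, 0.1479]
ee_rot: [-0.814, 1.682, -1.686]
wrist_force: [-4.1, -1.3, 0.8]
grip_width: 0.0108
```

```bash
python3 st.py
```

```text
24.55 [ 0.473  -0.2319  0.1479] yaw -0.671 tilt [ 0.0012 -1.      0.0014] F [-4.1 -1.3  0.8] T [-0.248  0.751  0.152] q6 0.001 e6 0.389 w 0.0108
```

Call:
send_rows(xyz=[[0, 0.0005, 0], [0, 0.001, 0], [0, 0.001, 0]], delta_rot=[[0, 0.04, 0], [0, 0.075, 0], [0, 0.075, 0]])

```text
time_s: 24.85
eef_pos: [0.473, -0.2318, 0.1477]
ee_rot: [-0.727, 1.761, -1.764]
wrist_force: [-3.9, -1.7, 1.0]
grip_width: 0.0112
```

```bash
python3 st.py
```

```text
24.85 [ 0.473  -0.2318  0.1477] yaw -0.7884 tilt [ 9.0e-04 -1.0e+00  1.2e-03] F [-3.9 -1.7  1. ] T [-0.192  0.894  0.169] q6 0.118 e6 0.387 w 0.0112
```

Call:
send_rows(xyz=[[0.001, 0.0005, -0.001], [0.002, 0.001, -0.002], [0.002, 0.001, -0.002]], delta_rot=[[0, 0.04, 0], [0, 0.075, 0], [0, 0.075, 0]])

```text
time_s: 25.15
eef_pos: [0.4727, -0.2317, 0.1475]
ee_rot: [-0.634, 1.836, -1.84]
wrist_force: [-2.6, -0.6, 0.4]
grip_width: 0.0107
```

```bash
python3 st.py
```

```text
25.15 [ 0.4727 -0.2317  0.1475] yaw -0.9061 tilt [ 0.     -1.      0.0018] F [-2.6 -0.6  0.4] T [-0.153  0.687  0.104] q6 0.235 e6 0.386 w 0.0107
```

Call:
send_rows(xyz=[[0, 0.0005, 0], [0, 0.001, 0], [0, 0.001, 0]], delta_rot=[[0, 0.04, 0], [0, 0.075, 0], [0, 0.075, 0]])

```text
time_s: 25.45
eef_pos: [0.4727, -0.2317, 0.1473]
ee_rot: [-0.536, 1.911, -1.914]
wrist_force: [-3.4, -0.4, 1.0]
grip_width: 0.0113
```

```bash
python3 st.py
```

```text
25.45 [ 0.4727 -0.2317  0.1473] yaw -1.0237 tilt [-1.0e-04 -1.0e+00  1.6e-03] F [-3.4 -0.4  1. ] T [-0.089  0.761  0.14 ] q6 0.353 e6 0.398 w 0.0113
```

Call:
send_rows(xyz=[[0, 0.0005, 0], [0, 0.001, 0], [0, 0.001, 0]], delta_rot=[[0, 0.04, 0], [0, 0.075, 0], [0, 0.075, 0]])

```text
time_s: 25.75
eef_pos: [0.4727, -0.2316, 0.1472]
ee_rot: [-0.432, 1.982, -1.985]
wrist_force: [-4.0, 0.9, 1.1]
grip_width: 0.0107
```

```bash
python3 st.py
```

```text
25.75 [ 0.4727 -0.2316  0.1472] yaw -1.1414 tilt [-3.0e-04 -1.0e+00  1.5e-03] F [-4.   0.9  1.1] T [0.042 0.84  0.159] q6 0.471 e6 0.411 w 0.0107
```

Call:
send_rows(xyz=[[0.001, 0.0005, -0.001], [0.001, 0.001, -0.001], [0.001, 0.001, -0.001]], delta_rot=[[0, 0.04, 0], [0, 0.075, 0], [0, 0.075, 0]])

```text
time_s: 26.05
eef_pos: [0.4726, -0.2315, 0.1471]
ee_rot: [-0.321, 2.051, -2.054]
wrist_force: [-4.5, 0.2, 1.9]
grip_width: 0.0109
```

```bash
python3 st.py
```

```text
26.05 [ 0.4726 -0.2315  0.1471] yaw -1.2591 tilt [-9.0e-04 -1.0e+00  1.7e-03] F [-4.5  0.2  1.9] T [0.074 0.763 0.212] q6 0.588 e6 0.425 w 0.0109
```

Call:
send_rows(xyz=[[0, 0.0005, 0], [0, 0.001, 0], [0, 0.001, 0]], delta_rot=[[0, 0.04, 0], [0, 0.075, 0], [0, 0.075, 0]])

```text
time_s: 26.35
eef_pos: [0.4726, -0.2315, 0.1469]
ee_rot: [-0.205, 2.117, -2.12]
wrist_force: [-3.3, 1.1, 2.8]
grip_width: 0.0112
```

```bash
python3 st.py
```

```text
26.35 [ 0.4726 -0.2315  0.1469] yaw -1.3768 tilt [-0.0011 -1.      0.0015] F [-3.3  1.1  2.8] T [0.207 0.867 0.166] q6 0.706 e6 0.442 w 0.0112
```

Call:
send_rows(xyz=[[0, 0.0005, 0], [0, 0.001, 0], [0, 0.001, 0]], delta_rot=[[0, 0.04, 0], [0, 0.075, 0], [0, 0.075, 0]])

```text
time_s: 26.65
eef_pos: [0.4726, -0.2314, 0.1468]
ee_rot: [-0.082, 2.181, -2.183]
wrist_force: [-3.6, 2.0, 3.8]
grip_width: 0.011
```

```bash
python3 st.py
```

```text
26.65 [ 0.4726 -0.2314  0.1468] yaw -1.4946 tilt [-0.0013 -1.      0.0012] F [-3.6  2.   3.8] T [0.425 0.895 0.215] q6 0.824 e6 0.459 w 0.011
```

Call:
send_rows(xyz=[[0, 0.0005, 0], [0, 0.001, 0], [0, 0.001, 0]], delta_rot=[[0, 0.04, 0], [0, 0.075, 0], [0, 0.075, 0]])

```text
time_s: 26.95
eef_pos: [0.4726, -0.2314, 0.1467]
ee_rot: [-0.047, -2.2, 2.202]
wrist_force: [-4.2, 2.2, 5.1]
grip_width: 0.011
```

```bash
python3 st.py
```

```text
26.95 [ 0.4726 -0.2314  0.1467] yaw -1.6125 tilt [-0.0014 -1.      0.001 ] F [-4.2  2.2  5.1] T [0.521 1.003 0.193] q6 0.942 e6 0.442 w 0.011
```

Call:
send_rows(xyz=[[0, 0, 0], [0, 0, 0]], delta_rot=[[0, 0, 0], [0, 0, 0]])

```text
time_s: 27.15
eef_pos: [0.4726, -0.2314, 0.1467]
ee_rot: [-0.047, -2.2, 2.203]
wrist_force: [-4.4, 2.6, 4.5]
grip_width: 0.0112
```

```bash
python3 st.py; python3 - <<'E'
from rig import arm
import numpy as np
t=[]
for i in range(6):
    arm.get_image('wrist'); s=arm.read_state(); t.append(s['ft_torque'][2])
print(np.round(t,3),np.mean(t))
E
```

```text
27.15 [ 0.4726 -0.2314  0.1467] yaw -1.6116 tilt [-0.0014 -1.      0.001 ] F [-4.4  2.6  4.5] T [0.445 0.957 0.26 ] q6 0.941 e6 0.234 w 0.0112
[0.207 0.256 0.226 0.247 0.282 0.217] 0.23912707276986037
```

The averaged torque is now 0.24 N m, up from about 0.15 running free, so the pad is on the column. I'll take smaller steps and average at each.

Call:
send_rows(xyz=[[0, 0.0005, 0], [0, 0.0005, 0], [0, 0.0005, 0]], delta_rot=[[0, 0.03, 0], [0, 0.06, 0], [0, 0.06, 0]])

```text
time_s: 27.75
eef_pos: [0.4727, -0.2313, 0.1466]
ee_rot: [-0.148, -2.151, 2.153]
wrist_force: [-4.9, 2.8, 5.7]
grip_width: 0.0112
```

```bash
cat > av.py <<'E'
from rig import arm
import numpy as np
t=[arm.read_state()['ft_torque'][2]];f=[]
for i in range(12):
    arm.get_image('wrist'); s=arm.read_state(); t.append(s['ft_torque'][2]); f.append(s['wrist_force'])
print(np.round(t,3),np.mean(t[:7]).round(4),np.mean(t[7:]).round(4),np.mean(f,0).round(1))
E
python3 st.py; python3 av.py
```

```text
27.75 [ 0.4727 -0.2313  0.1466] yaw -1.7065 tilt [-1.5e-03 -1.0e+00  7.0e-04] F [-4.9  2.8  5.7] T [0.525 0.953 0.233] q6 1.036 e6 0.43 w 0.0112
[0.233 0.291 0.289 0.283 0.226 0.267 0.22  0.255 0.254 0.272 0.271 0.253
 0.269] 0.2584 0.2623 [-4.5  2.6  5. ]
```

Call:
send_rows(xyz=[[0, 0.0005, 0], [0, 0.001, 0], [0, 0.001, 0]], delta_rot=[[0, 0.04, 0], [0, 0.08, 0], [0, 0.08, 0]])

```text
time_s: 28.65
eef_pos: [0.4727, -0.2313, 0.1466]
ee_rot: [-0.276, -2.082, 2.083]
wrist_force: [-4.3, 3.2, 6.2]
grip_width: 0.0107
```

```bash
python3 st.py; python3 av.py
```

```text
28.65 [ 0.4727 -0.2313  0.1466] yaw -1.8324 tilt [-1.7e-03 -1.0e+00  3.0e-04] F [-4.3  3.2  6.2] T [0.642 0.964 0.239] q6 1.161 e6 0.502 w 0.0107
[0.239 0.275 0.273 0.262 0.265 0.273 0.216 0.234 0.225 0.28  0.196 0.24
 0.253] 0.2577 0.2381 [-4.3  3.3  5.5]
```

Torque didn't rise over the last 0.126 rad, so the bar may be slipping in the pads. I'll look.

```bash
python3 - <<'E'
from h import *
s,im=save('wrist','w7.png')
E
```

```text
(no output)
```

View pics/w7.png

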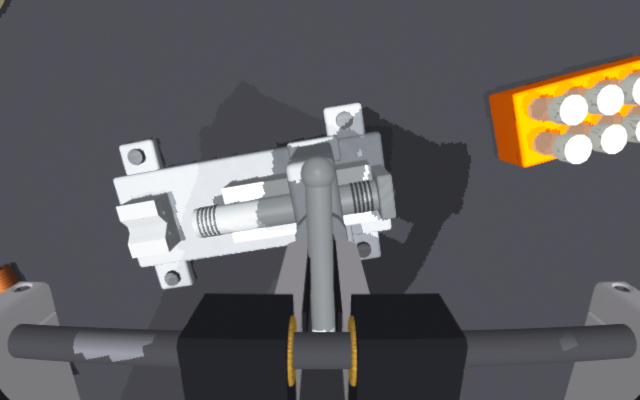

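The bar is still in line with the jaws (about 2° of lag, ball at (318,172)), and the column's end is at the stop. Nothing is slipping. I'll trim out the side force and go on in small steps.

Call:
send_rows(xyz=[[0.003, -0.002, -0.001], [0.005, -0.002, -0.002], [0.005, -0.002, -0.002]], delta_rot=[[0, 0.03, 0], [0, 0.06, 0], [0, 0.06, 0]])

```text
time_s: 29.6
eef_pos: [0.4722, -0.2309, 0.1465]
ee_rot: [-0.368, -2.028, 2.03]
wrist_force: [-0.9, 2.5, 2.7]
grip_width: 0.0109
```

```bash
python3 st.py; python3 av.py
```

```text
29.6 [ 0.4722 -0.2309  0.1465] yaw -1.9265 tilt [-3.2e-03 -1.0e+00  5.0e-04] F [-0.9  2.5  2.7] T [0.385 0.403 0.308] q6 1.255 e6 0.495 w 0.0109
[0.308 0.313 0.262 0.279 0.256 0.305 0.202 0.287 0.327 0.335 0.329 0.307
 0.298] 0.2748 0.3138 [0.2 2.3 1.6]
```

```bash
python3 av.py; python3 st.py
```

```text
[0.298 0.293 0.36  0.346 0.284 0.282 0.299 0.358 0.314 0.327 0.303 0.32
 0.288] 0.3088 0.3183 [0.8 2.9 1.4]
30.8 [ 0.4718 -0.231   0.1465] yaw -1.9296 tilt [-0.0022 -1.      0.001 ] F [0.6 3.1 1.2] T [0.612 0.016 0.288] q6 1.258 e6 0.309 w 0.0112
```

The torque averages 0.31 N m with small side forces, and it matches the climb from 0.24 over 0.32 rad. Stop here. I'll let go and lift away.

Call:
send_rows(xyz=[[0, 0, 0], [0, 0, 0], [0, 0, 0], [0, 0, 0], [0, 0, 0], [0, 0, 0], [0, -0.1, 0], [0, -0.25, 0], [0, -0.4, 0], [0, -0.55, 0], [0, -0.6, 0], [0, -0.6, 0]], delta_rot=[[0, 0, 0], [0, 0, 0], [0, 0, 0], [0, 0, 0], [0, 0, 0], [0, 0, 0], [0, 0, 0], [0, 0, 0], [0, 0, 0], [0, 0, 0], [0, 0, 0], [0, 0, 0]], claw=0.3)

```text
time_s: 32.0
eef_pos: [0.4722, -0.2314, 0.2679]
ee_rot: [-0.372, -2.025, 2.031]
wrist_force: [0.3, 0.4, -0.8]
grip_width: 0.0611
```

```bash
python3 st.py; python3 - <<'E'
from h import *
s,a=save('wrist','w8.png'); _,b=save('top','t8.png')
o=np.hstack([cv2.resize(a,(400,250)),cv2.resize(b[120:270,160:400],(400,250))]); cv2.imwrite('pics/c8.png',o)
E
```

```text
32.0 [ 0.4722 -0.2314  0.2679] yaw -1.9296 tilt [-0.005  -1.      0.0021] F [ 0.3  0.4 -0.8] T [ 0.009  0.206 -0.001] q6 1.259 e6 0.0 w 0.0611
```

View pics/c8.png

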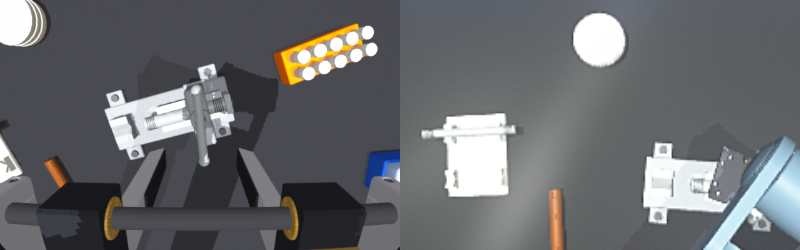

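The column lies under the yoke against the stop. The slim column, dishes and rack have not moved, and the torque offset is back at 0.00.

```bash
python3 -c "
from rig import arm; print(arm.close_job())"
```

```text
the job is handed in; nothing more can be done
None
```

The thick column is clamped at about 0.31 N m, home against the end stop. The job was handed in at about 32 s of the 72 s allowed; no verdict came back.

- **Column:** I laid it in the V-blocks and pushed it in at about 4 N. It stopped at the end stop, where the force rose to 16 N.
- **Clamping:** I turned the handle clockwise about 2.9 rad. The averaged torque ran at about 0.15–0.17 N m free, then climbed to 0.24 and finally 0.31 N m. I let go there.
- **Last checks:** The final picture shows the column under the yoke at the stop. The slim column, the dishes and the rack are in their places. The gripper is clear of everything and its torque reads zero again.

Some checks disagreed along the way:

- **First grasp:** The fingers closed on air. Their tips stood about 30 mm shorter than the 25 mm given ahead of the TCP, so I grasped deeper.
- **Torque readings:** They were noisy, about ±0.03 N m. One step showed no rise (0.25 instead of about 0.28 N m) until I trimmed out a side force of 4–5 N. The final value agrees with the expected climb rate.

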